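Gauge a junction-box cover in the bench caliper

TASK

Check the width of the sample junction box's cover in the bench caliper: lift the loose cover off its two pins by the grip rib and lay it flat on the caliper's bed between the open jaws, the narrow way across. Then push the thumb slide gently until both jaws bear on the cover's long edges and the spring-loaded jaw visibly gives way a few millimetres, and leave it shut like that for the reading. Do not drop the cover, and leave the box and the other things on the desk where they are.

Things in the scene. Friction and masses are not known exactly. Their poses are not given: they have to be found in the camera images.
- box: open grey plastic junction box, 88 x 64 x 38 mm high (118 mm long over the black cable glands at its two ends), loose, 0.45 kg; origin at the centre of its underside, x along its length. The cover lies on its rim at height 38 mm. Two upright steel pins, 6 mm thick, at (34, 22) and (-34, -22) mm, rise to 48 mm, 4 mm above the seated cover plate
- cover: loose grey cover plate of the box, 90 (x) x 66 (y) x 6 mm, about 0.09 kg, with two 9 mm holes for the pins and a grip rib standing across its middle: 12 mm thick in x, 42 mm long in y, from 6 to 28 mm above the underside; origin at the centre of the underside, z up. The dimension to be gauged is the 66 mm along y
- caliper: bench caliper, fixed to the desk: grey base 160 (x) x 260 (y) x 12 mm with a flat steel bed whose top is 14 mm above the desk, x -73 to 32 mm, y -62 to 102 mm; a steel beam runs along y at x = 56 mm (48 to 64 mm), 22 to 32 mm high. Origin at the centre of the underside. The jaws are 12 mm thick blades lying over the bed from x = -65 to 36 mm, 15 to 32 mm high, that measure along y
- fixed_jaw: the fixed jaw, part of the caliper, on its +y side; origin in its measuring face, at (0, 95, 0) mm of the caliper, axes as the caliper; the face looks to -y
- moving_jaw: the moving jaw with its black display housing (60 mm long in y behind the face, top at 46 mm); origin in its measuring face, axes as the caliper; the face looks to +y. It is carried by the thumb slide through a light spring: free, its face lies 84 mm in +y from the thumb grip; held by a part it gives way up to 10 mm (1.2 N at first, 4.7 N at the stop)
- thumb_slide (a joint): travel of the thumb slide along the caliper's +y, m: 0 fully open (jaws 120 mm apart), growing as the jaws close, 0.12 at the end; it moves against about 4 N of friction and stays where it is left
- thumb_grip (a point): point in the black grip post on the thumb slide, at x = 56 mm of the caliper and 70 mm above the desk; the post is 22 (x) x 14 (y) mm and stands from 42 to 83 mm above the desk; axes as the caliper
- sticky_notes: pad of yellow notes, 76 x 76 x 8 mm, lying beside the box; to be left alone
- pen: blue pen, 142 x 10 mm, lying in front of the caliper; to be left alone
- calculator: pocket calculator, 125 x 78 x 14 mm, behind the work, in the middle; to be left alone
- stapler: stapler, 137 x 34 x 46 mm, at the right rear; to be left alone
Things that resemble listed ones, but are neither listed nor needed, are in the scene too. Leave any blue look-alike of the box alone.

How it is judged:
By the outcome, as a careful person would: the job done as asked, in the order asked, and still so for the second after the job is handed in, with the robot touching nothing.
It also fails if it takes over 46 s, if anything falls off the work surface, if the arm or the gripper's body presses on something with over 40 N, if the wrist force passes 120 N, or if a joint passes its speed limit or range.

ROBOT

A 7-joint arm with a two-finger parallel gripper is mounted at the origin on a cart in front of the work surface, level with it; the furniture and walls round the work are solid. World frame = base frame: x ahead of the robot, y to its left, z up, the work surface at z = 0. Lengths are in m, angles in rad, forces in N, time in s.
With the tool pointing down it reaches from about 0.4 to 0.875 m from the base axis. Payload 6.5 kg.
Tool frame: the origin (TCP) lies at the very end of the fingers, on their centre line; the grasp point (between the pads) lies 19 mm behind it; z points along the fingers, y is the line along which they close (so a half turn about z gives the same grasp; the last joint's range is limited). The gripper opens to 85 mm and grips with 20 to 120 N. Pads are 22 mm wide; open, the fingers measure 114 mm over their backs; the gripper's body (76 mm by 85 mm) begins 54 mm behind the grasp point. The pads swing forward as they close: fully open they stand 13 mm farther back than shut.
Start: joints at [1.042, 0.536, -0.004, 1.538, 0.003, 1.067, -0.071], TCP at [0.29, -0.582, 0.231] pointing down, gripper open.
Joint ranges: [-2.7, 2.7], [-0.37, 2.16], [-1.27, 1.26], [0.24, 2.4], [-1.31, 4.45], [0.19, 1.91], [-2.76, 2.76]. Speed limits (rad/s): [2.39, 2.39, 3.14, 3.14, 3.14, 3.14, 3.14].

INTERFACE

Orientations are given as a rotation vector (axis times angle).
In Python, from plant import * gives the robot as it stands. Calls block until the motion is done:
- reach(position, orientation): joint-space move of the TCP to a pose.
- movel(position, orientation=None, v=0.15, guard=None): straight line of the TCP; orientation=None keeps the orientation; v is the mean speed in m/s. With guard (N) it stops when the force on the tool has changed by that much, and returns True; else False.
- goto_joints(angles): joint-space move.
- let_go() and close_gripper(grasp_force=None): open the fingers fully, or close them until they stop; grasp_force is the grip in N (None keeps the last).
- wait(seconds).
- ik(position, orientation): joint angles nearest the present ones, or None.
- grab_frame(name): name is "scene" or "top" or "wrist"; returns a dict with "img" (420x560x3 uint8, blue, green, red), "fx", "fy", "cx", "cy" (pixels), "camera_from_world" (4x4, takes a point from world to camera coordinates); the wrist camera has in their place "mount" (4x4, takes a point from camera to tool coordinates, whose origin is the TCP and whose axes are the flange's). Camera axes: x right, y up, looking along -z (the intrinsics and any distortion apply to the point x, -y, -z); pixel columns grow to the right and rows downward; lengths in m; the calibration is good to about 2 mm. A picture is of the moment at which its call begins: read the wrist's pose just before it. There is no depth.
A pose or a line that the arm cannot do raises MotionError and nothing moves.
- hand_in(): hands the job in; it is judged then, once.
Readings, each from a call of its own:
- get_time(): time.
- get_joint_positions(): joint angles.
- get_qvel(): joint speeds.
- get_tau(): joint torques, N m.
- get_ee_pos(): TCP position.
- get_tool_rot(): TCP orientation.
- get_wrist_force(): force on the tool from outside, world axes, zero at the start.
- get_moment(): the same for the moment, N m.
- get_grip_width(): opening from 0.0 (shut) to 1.0 (fully open).
- get_grasp_force(): force on a finger pad.
Only numpy, scipy, OpenCV 4.12 (cv2) and the standard library are available. Lean on these libraries where they do the work, as an engineer would, in place of code of your own. Each camera call takes 0.05 s, during which the arm holds its last target. There are 200 camera calls.

## Working session

There is one attempt and no reset: what is moved stays moved. The work goes in short steps, each a Python script; the robot and the scene stay as the last script left them, time stands still between calls to the robot, and variables do not carry over. Pictures are saved under pics/ and viewed, at most 10 in all, crops included, and the job is handed in when it is done.

```bash
mkdir -p pics; ls; python3 - <<'E'
from plant import *
import cv2,pickle
d={}
for n in("scene","top"):
    f=grab_frame(n); d[n]=f; cv2.imwrite(f"pics/{n}0.png",f["img"])
    print(n,f["fx"],f["fy"],f["cx"],f["cy"],f["camera_from_world"],[k for k in f])
pickle.dump(d,open("f0.pkl","wb"))
print(get_time(),get_tool_rot())
E
```

```text
pics
scene 537.7290946437095 537.7290946437095 281.3846688062423 205.0519828917955 [[-0.85163204 -0.5240595   0.00919272  0.47253237]
 [ 0.28820078 -0.45355229  0.8433449  -0.24709007]
 [-0.43779353  0.72086889  0.53729402 -1.03430342]
 [ 0.          0.          0.          1.        ]] ['img', 'fx', 'fy', 'cx', 'cy', 'camera_from_world']
top 517.4482576314608 517.4482576314608 279.6565107263446 215.60459111268318 [[-0.0933119  -0.99560763 -0.0076379   0.04030452]
 [ 0.97165828 -0.0927354   0.21744043 -0.55938742]
 [-0.21719366  0.01286835  0.97604371 -1.11711936]
 [ 0.          0.          0.          1.        ]] ['img', 'fx', 'fy', 'cx', 'cy', 'camera_from_world']
0.1 [-3.05634130e+00 -7.20280655e-01  7.24106508e-04]
```

View pics/top0.png

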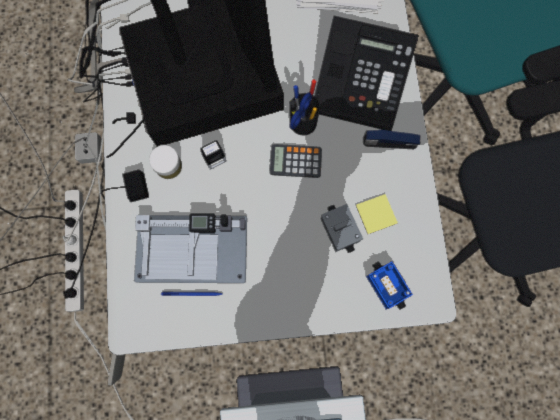

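View pics/scene0.png

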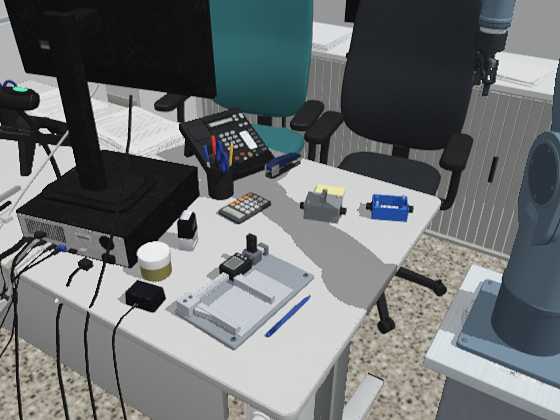

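The top view shows two box-like things: grey at (342,228) and blue at (389,285). The grey one, with a grey cover and rib, fits the description. The caliper is at (190,248), with its fixed jaw on the left (+y) and its beam towards +x. Next I'll enlarge both.

```bash
python3 - <<'E'
import cv2,pickle,numpy as np
d=pickle.load(open("f0.pkl","rb")); im=d["top"]["img"]
a=cv2.resize(im[195:260,310:375],None,fx=8,fy=8,interpolation=cv2.INTER_CUBIC)  # 520x520
cv2.imwrite("pics/boxcrop.png",a)
b=cv2.resize(im[205:290,128:253],None,fx=6.4,fy=6.4,interpolation=cv2.INTER_CUBIC)
cv2.imwrite("pics/calcrop.png",b); print(a.shape,b.shape)
E
```

```text
(520, 520, 3) (544, 800, 3)
```

View pics/boxcrop.png

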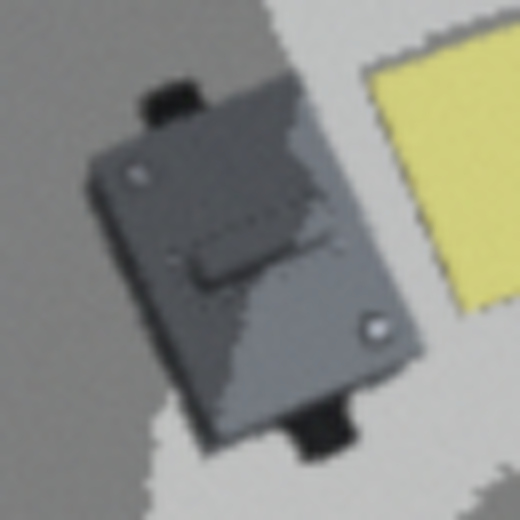

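View pics/calcrop.png

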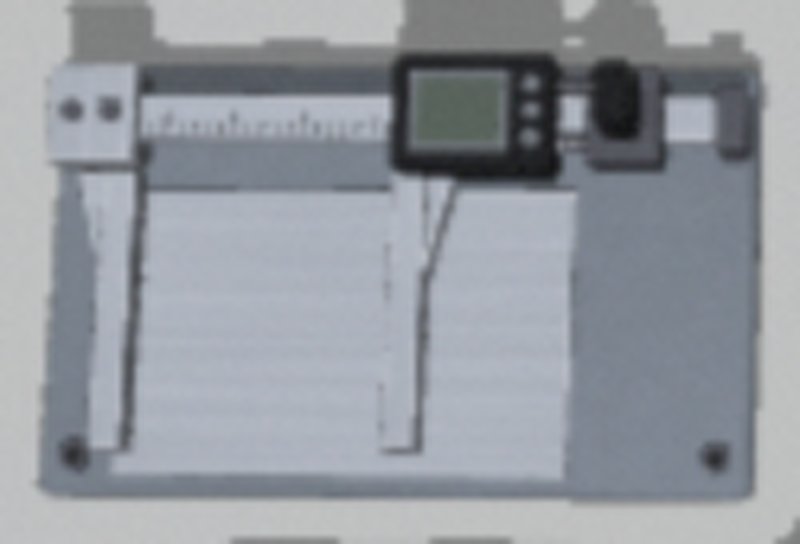

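The crop confirms it: a grey box with a plain grey cover and rib, and steel pins at crop (139,175) and (377,327). The caliper crop shows base corners (760,65), (752,495), (42,490) and bed corners (577,192), (563,478), (110,472). I'll fit planar poses to these.

```bash
cat > h.py <<'E'
import numpy as np,cv2,pickle
from scipy.optimize import least_squares
def proj(f,P):
    P=np.atleast_2d(P); T=f["camera_from_world"]; c=P@T[:3,:3].T+T[:3,3]
    return np.c_[f["cx"]+f["fx"]*c[:,0]/-c[:,2], f["cy"]-f["fy"]*c[:,1]/-c[:,2]]
def place(q,P):
    c,s=np.cos(q[2]),np.sin(q[2]); P=np.array(P,float)/1000
    return np.c_[q[0]+c*P[:,0]-s*P[:,1], q[1]+s*P[:,0]+c*P[:,1], P[:,2]]
def fit(f,P,uv,q0):
    r=least_squares(lambda q:(proj(f,place(q,P))-uv).ravel(),q0,loss="soft_l1")
    return r.x,(proj(f,place(r.x,P))-uv)
E
python3 - <<'E'
from h import *
np.set_printoptions(precision=4,suppress=True)
f=pickle.load(open("f0.pkl","rb"))["top"]
cr=lambda a,u0,v0,k:np.array(a,float)/k+0.5/k-0.5+[u0,v0]
uv=cr([(139,175),(377,327),(92,160),(298,73),(424,346)],310,195,8)
P=[(34,22,48),(-34,-22,48),(45,33,44),(45,-33,44),(-45,-33,44)]
q,r=fit(f,P,uv,[.6,-.2,.4]);print("box",q,r)
uv=cr([(760,68),(752,492),(42,487),(577,190),(563,479),(110,473),(133,175),(122,448),(390,180),(380,450)],128,205,6.4)
P=[(80,-130,12),(-80,-130,12),(-80,130,12),(32,-62,14),(-73,-62,14),(-73,102,14),(36,95,32),(-65,95,32),(36,-25,32),(-65,-25,32)]
q,r=fit(f,P,uv,[.5,.15,0]);print("cal",q,r)
print("grip",place(q,[(56,-109,70)]))
print(proj(f,place(q,[(56,-109,83)])), cr([(617,85)],128,205,6.4))
E
```

```text
box [ 0.526  -0.1525  0.3115] [[ 0.0835 -0.096 ]
 [ 0.1953  0.1721]
 [-0.481  -0.2756]
 [-0.2967 -0.3627]
 [ 0.481   0.5885]]
cal [ 0.5143  0.203  -0.0983] [[-0.0813 -0.3468]
 [-0.1416  0.9491]
 [-1.4169  1.2572]
 [-0.7819  0.1972]
 [-0.0133 -0.2634]
 [-0.0176  0.3793]
 [ 0.2483 -0.7897]
 [-0.6846  0.0124]
 [11.6121 -1.397 ]
 [11.4789 -0.0853]]
grip [[0.5593 0.089  0.07  ]]
[[234.408  218.3529]] [[223.9844 217.8594]]
```

The caliper's moving jaw is about 94 mm from the fixed one, so it is partly closed but there's still room. I'll drop those two points from the fit, move above the box, and refine with the wrist camera.

```bash
cat >> h.py <<'E'
from scipy.spatial.transform import Rotation as Ro
def down(a):
    c,s=np.cos(a),np.sin(a)
    return Ro.from_matrix(np.array([[-s,c,0],[c,s,0],[0,0,-1.]]).T).as_rotvec()
def wrist(name):
    from plant import get_ee_pos,get_tool_rot,grab_frame
    p,r=np.array(get_ee_pos()),np.array(get_tool_rot()); f=grab_frame("wrist")
    T=np.eye(4);T[:3,:3]=Ro.from_rotvec(r).as_matrix();T[:3,3]=p
    f["camera_from_world"]=np.linalg.inv(T@f["mount"])
    pickle.dump(f,open(name+".pkl","wb")); return f
def show(f,sets,name,scale=1.4):
    im=cv2.resize(f["img"],None,fx=scale,fy=scale,interpolation=cv2.INTER_CUBIC)
    for P,col in sets:
        for u in proj(f,P): cv2.drawMarker(im,tuple(int(round(x)) for x in (u+.5)*scale-.5),col,cv2.MARKER_CROSS,12,1)
    cv2.imwrite(f"pics/{name}.png",im)
E
python3 - <<'E'
from plant import *
from h import *
f=pickle.load(open("f0.pkl","rb"))["top"]
cr=lambda a,u0,v0,k:np.array(a,float)/k+0.5/k-0.5+[u0,v0]
uv=cr([(760,68),(752,492),(42,487),(577,190),(563,479),(110,473),(133,175),(122,448)],128,205,6.4)
P=[(80,-130,12),(-80,-130,12),(-80,130,12),(32,-62,14),(-73,-62,14),(-73,102,14),(36,95,32),(-65,95,32)]
q,r=fit(f,P,uv,[.5,.15,0]);print("cal",q,r.round(2).tolist())
box=[.526,-.1525,.3115]
for a in(.3115,.3115-np.pi):
    print(a,ik([.526,-.1525,.2],down(a)),ik([.52,.25,.05],down(a-.41)))
a=.3115-np.pi
js=[ik([.526,-.1525,.2],down(x)) for x in(.3115,a)]
a=.3115 if js[1] is None or (js[0] is not None and abs(js[0][6])<abs(js[1][6])) else a
print("use",a)
reach([.50,-.1525,.2],down(a))
f=wrist("w1"); print(f["mount"])
show(f,[(place(box,[(34,22,48),(-34,-22,48)]),(0,0,255)),(place(box,[(45,33,44),(45,-33,44),(-45,-33,44),(-45,33,44)]),(0,255,0)),(place(box,[(6,21,66),(6,-21,66),(-6,21,66),(-6,-21,66)]),(0,255,255))],"w1")
print(get_time(),get_ee_pos())
E
```

```text
cal [ 0.51457415  0.20220218 -0.09821204] [[0.23, -0.51], [0.18, 0.78], [-1.09, 1.1], [-0.47, 0.04], [0.31, -0.43], [0.31, 0.22], [0.57, -0.94], [-0.35, -0.14]]
0.3115 [ 0.57188978  0.44489806 -0.47848599  1.81954419  0.24853254  0.93663838
  0.29626142] [-0.08231281  0.75578042 -0.60901722  1.81564816  0.60313289  0.7638467
 -1.11205862]
-2.830092653589793 [ 0.05499715  0.40264617  0.18475397  1.85071487 -0.09228721  0.89646391
 -2.54709907] [ 0.20325204  0.98776464 -1.08276515  1.79986626  1.02551564  1.04000314
  1.74732477]
use 0.3115
[[ 7.21695550e-04  9.61990836e-01  2.73080776e-01  6.97705090e-02]
 [ 9.99999276e-01 -9.57244024e-04  7.29326155e-04 -2.26974434e-04]
 [ 9.63010018e-04  2.73080052e-01 -9.61990831e-01 -1.42404630e-01]
 [ 0.00000000e+00  0.00000000e+00  0.00000000e+00  1.00000000e+00]]
1.8917 [ 0.49980829 -0.15422673  0.19992758]
```

View pics/w1.png

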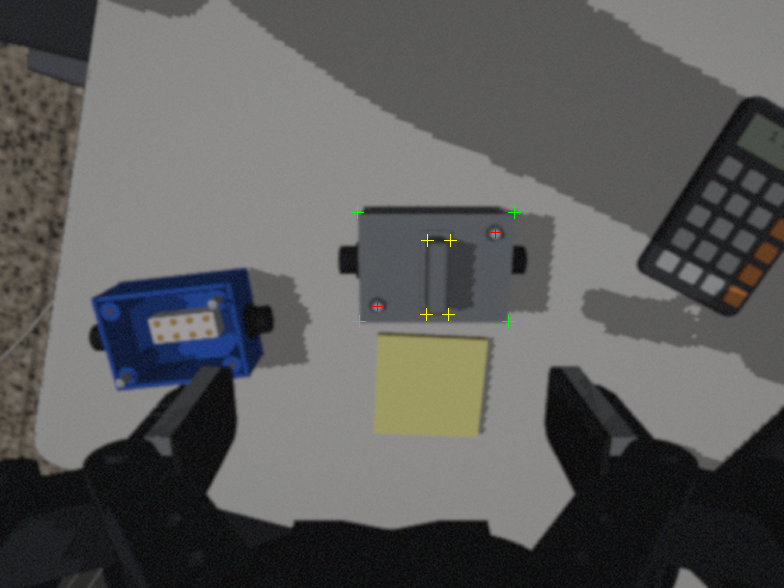

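Reprojected points match the wrist image within about 1 px: pins at (495,233) and (377,306), rib at (438,277). Now I'll grasp and lift.

```bash
python3 - <<'E'
from plant import *
from h import *
a=.3115; x,y=.526,-.1525
reach([x,y,.13],down(a))
movel([x,y,.0465],v=.08,guard=8)
print(get_ee_pos(),get_wrist_force())
close_gripper(45)
print(get_grip_width(),get_grasp_force(),get_wrist_force(),get_ee_pos())
movel([x,y,.075],v=.05)
movel([x,y,.16],v=.15)
print(get_grip_width(),get_grasp_force(),get_wrist_force(),get_time())
# over caliper (nominal centre of cover at cal (-20,48)), high for a look
f=grab_frame("top");pickle.dump(f,open("t1.pkl","wb"))
q=[.5146,.2022,-.0982]
t=place(q,[(-20,48,0)])[0]; print(t)
reach([t[0]-.06,t[1]-.02,.20],down(q[2]))
f=wrist("w2")
print(get_time(),get_ee_pos())
show(f,[(place(q,[(80,-130,12),(-80,-130,12),(-80,130,12),(80,130,12)]),(0,0,255)),(place(q,[(32,-62,14),(-73,-62,14),(-73,102,14)]),(0,255,0)),(place(q,[(36,95,32),(-65,95,32),(36,0,32),(-65,0,32)]),(0,255,255))],"w2")
E
```

```text
[ 0.52643677 -0.15259638  0.04696751] [ 0.38130235 -0.3769367  -0.66294815]
0.12943148926810968 44.28453505039215 [-0.30835206 -0.40698739  3.89988229] [ 0.52615655 -0.15256816  0.04670397]
0.12984271153008553 43.827996253967285 [-0.24241009 -0.45964028 -0.22672155] 5.5833
[0.49940238 0.25192959 0.        ]
7.15 [0.44001607 0.23064014 0.19967821]
```

View pics/w2.png

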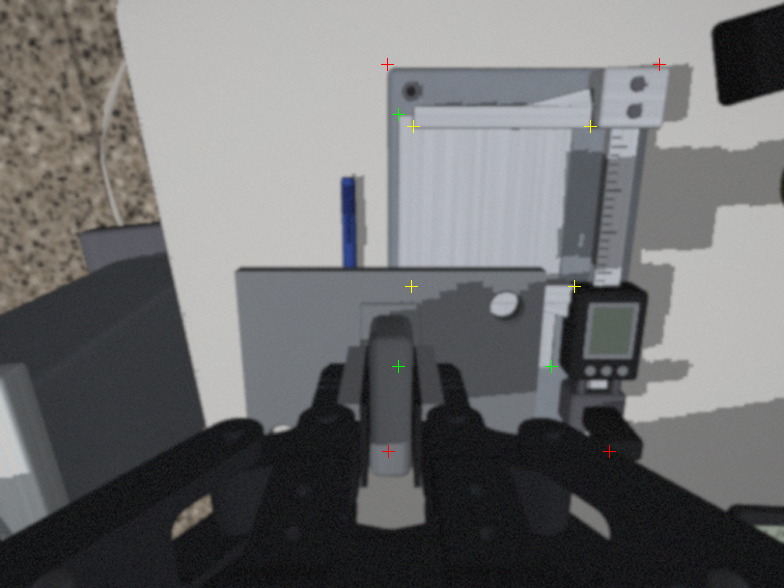

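The cover is held level by its rib, and its front edge is at row 268. The fixed-jaw face lies on row 126 as predicted. The moving-jaw face is on row ~285, which is y≈0 on the caliper, so the gap is about 95 mm. Next I'll lay the cover at (-21, 47.5).

```bash
python3 - <<'E'
from plant import *
from h import *
q=[.5146,.2022,-.0982]; R=down(q[2])
t=place(q,[(-21,47.5,0)])[0]
reach([t[0],t[1],.10],R)
movel([t[0],t[1],.032],v=.08)
w0=np.array(get_wrist_force())
g=movel([t[0],t[1],.0215],v=.025,guard=4)
print(g,get_ee_pos(),w0,get_wrist_force(),get_time())
let_go()
movel([t[0],t[1],.14],v=.15)
print(get_wrist_force())
reach(place(q,[(-60,40,200)])[0],R)
f=wrist("w3"); print(get_time())
show(f,[(place(q,[(36,95,32),(-65,95,32),(36,0,32),(-65,0,32)]),(0,255,255)),(place(q,[(24,80.5,20),(-66,80.5,20),(24,14.5,20),(-66,14.5,20)]),(0,0,255)),(place(q,[(56,-84,83)]),(0,255,0))],"w3")
E
```

```text
True [0.49855262 0.25152544 0.02269622] [ 0.12073094 -0.39069521 -0.92998294] [-0.0974246   0.14492394  5.04594671] 9.1
[ 0.28715343 -0.19483366 -0.18404426]
11.1833
```

View pics/w3.png

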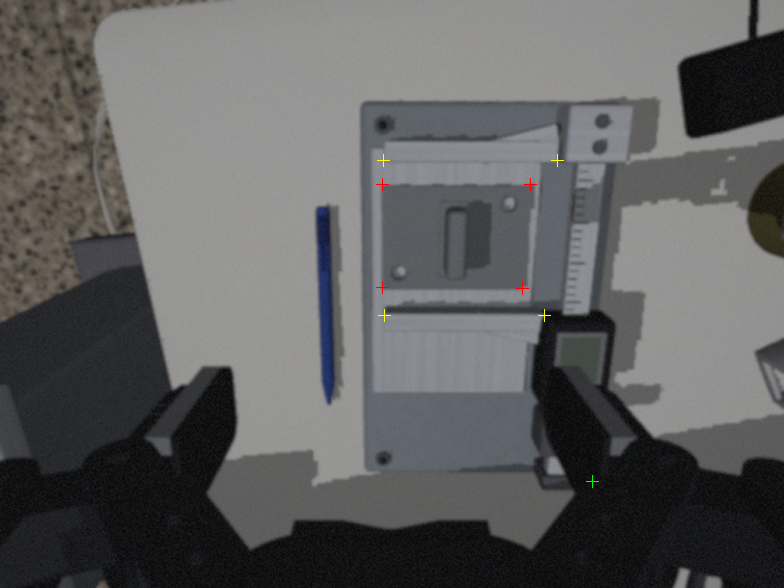

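The cover lies flat on the bed between the jaws: fixed face on row 160, cover rows 184–290, moving jaw on row 314. Now I'll push the slide with the closed fingers from the -y side.

```bash
python3 - <<'E'
from plant import *
from h import *
q=[.5146,.2022,-.0982]; R=down(q[2]); ny=np.array([-np.sin(q[2]),np.cos(q[2])])
P=lambda y,z:place(q,[(56,y,z)])[0]
close_gripper(30)
reach(P(-128,150),R)
movel(P(-128,58),v=.12,guard=10)
w0=np.array(get_wrist_force()); print(get_ee_pos(),w0)
def rd(): return round(float((np.array(get_wrist_force())-w0)[:2]@ny),2)
def yc(): return round(float((np.array(get_ee_pos())[:2]-q[:2])@ny)*1000,2)
print(movel(P(-95,58),v=.04,guard=2.5),yc(),rd())
for y in (-95,-90,-85,-80,-77,-75,-74):
    movel(P(y,58),v=.03,guard=15); wait(.1); print(y,yc(),rd(),np.round(np.array(get_wrist_force())-w0,1))
print(get_time())
f=grab_frame("top"); pickle.dump(f,open("t2.pkl","wb"))
cv2.imwrite("pics/t2.png",cv2.resize(f["img"][205:290,128:253],None,fx=6.4,fy=6.4,interpolation=cv2.INTER_CUBIC))
E
```

```text
[0.5583347  0.06972283 0.05866617] [-0.24301838 -0.42942128 -0.09279935]
True -99.82 -0.03
-95 -95.46 -1.72 [-1.5 -1.6 -2.2]
-90 -90.03 -2.09 [-1.6 -1.9 -2.3]
-85 -84.86 -2.5 [-0.9 -2.4 -0.6]
-80 -79.81 -2.41 [-1.4 -2.3 -1.5]
-77 -77.0 -2.2 [-1.3 -2.1 -0.8]
-75 -75.27 -3.88 [-0.9 -3.8 -0.3]
-74 -74.44 -4.19 [-1.7 -4.   0.2]
17.1333
```

View pics/t2.png

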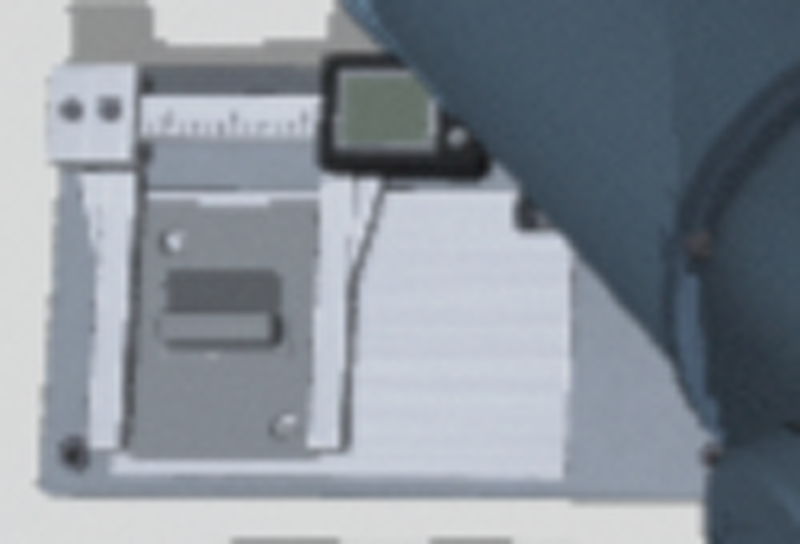

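The fixed and moving jaws now both bear on the cover edges, and the force stepped up at y≈-76. I'll push about 5 mm past contact.

```bash
python3 - <<'E'
from plant import *
from h import *
q=[.5146,.2022,-.0982]; R=down(q[2]); ny=np.array([-np.sin(q[2]),np.cos(q[2])])
P=lambda y,z:place(q,[(56,y,z)])[0]
w0=np.array([-.243,-.429,-.093])
def rd(): return round(float((np.array(get_wrist_force())-w0)[:2]@ny),2)
def yc(): return round(float((np.array(get_ee_pos())[:2]-q[:2])@ny)*1000,2)
for y in (-73,-72,-71,-70.3):
    movel(P(y,58),v=.02,guard=12); wait(.15); print(y,yc(),rd())
y=yc()
movel(P(y-12,58),v=.05); print(rd())
movel(P(y-25,150),v=.15)
reach(place(q,[(-60,-10,230)])[0],R)
wait(.3)
f=wrist("w4"); print(get_time(),get_wrist_force())
cv2.imwrite("pics/w4.png",cv2.resize(f["img"][40:360,220:500],None,fx=1.85,fy=1.85,interpolation=cv2.INTER_CUBIC))
E
```

```text
-73 -73.59 -4.8
-72 -72.69 -5.62
-71 -71.83 -6.41
-70.3 -71.28 -5.13
0.42
21.0083 [ 0.81958873 -0.52453904  0.09300592]
```

View pics/w4.png

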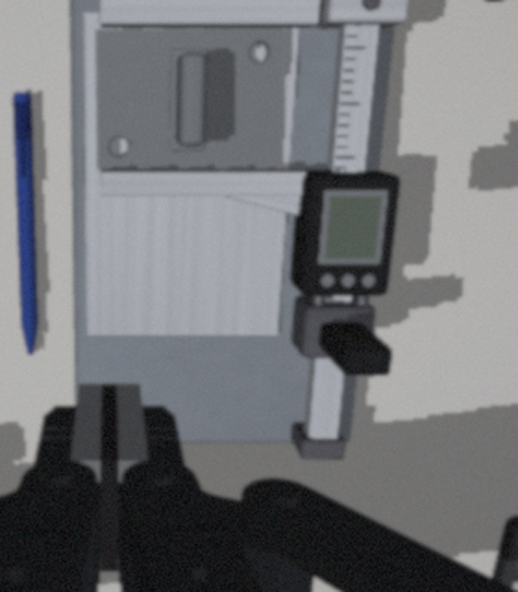

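Both jaws bear on the cover. The gap between the display housing and the slide has shrunk to about 8 px (~4 mm), from about 11 mm at the start. I'll clear the arm and do one last check from the top camera.

```bash
python3 - <<'E'
from plant import *
from h import *
goto_joints([1.042,.536,-.004,1.538,.003,1.067,-.071])
f=grab_frame("top"); im=f["img"]; print(get_time())
a=cv2.resize(im[205:290,128:253],(600,408),interpolation=cv2.INTER_CUBIC)
o=np.zeros((408,795,3),np.uint8);o[:,:600]=a
o[:195,600:]=cv2.resize(im[195:260,310:375],(195,195),interpolation=cv2.INTER_CUBIC)
old=pickle.load(open("f0.pkl","rb"))["top"]["img"]
o[200:395,600:]=cv2.resize(old[195:260,310:375],(195,195),interpolation=cv2.INTER_CUBIC)
cv2.imwrite("pics/t3.png",o)
E
```

```text
23.8667
```

View pics/t3.png

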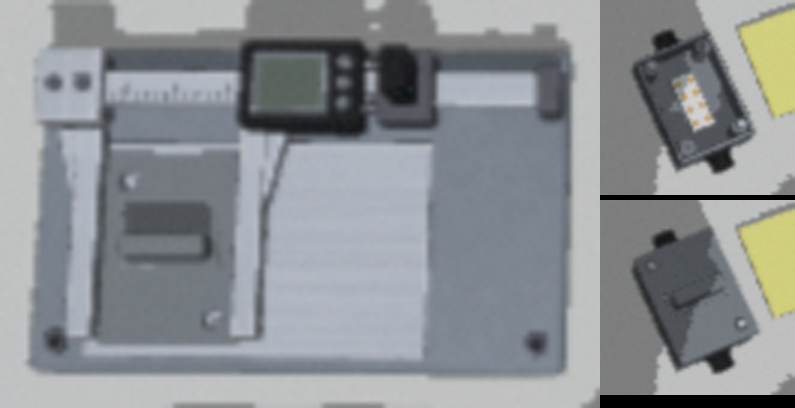

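The jaws are shut on the cover. The gap between housing and slide went from about 11 mm to about 5.5 mm, so the spring gave roughly 5 mm. The box hasn't moved.

```bash
python3 -c "
from plant import *
print(hand_in(),get_time())"
```

```text
the job is handed in; nothing more can be done
the job is handed in; nothing more can be done
```

The job is handed in: the cover lies flat in the caliper with both jaws bearing on its long edges and the spring jaw pushed back about 5 mm, the box has not moved, and the arm was clear at about 24 s.

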